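Load the tacking fixture and hold the copper backing shoe on the mark

TASK

Load the tack-welding fixture: seat the round bush and the rectangular-footed lug upright and fully down in the pockets that match their shapes, and let go of them. Then pull the spring-loaded slide out by its handle until its pointer lines up with the mark on the index plate, and keep hold of it there for the welder: finish while still holding the slide on the mark, because it springs back if released. Leave the spray can, the hammer and the welding magnet where they are.

Things in the scene. Friction and masses are not known exactly. Their poses are not given: they have to be found in the camera images.
- fixture: dark steel base plate, fixed, 260 (x) x 210 (y) x 10 mm, its centre at x = -20 mm. Origin on the table. -x is the pull-out side (towards the robot). Two nest blocks stand on it at x = +30, y = +/-62 mm, in either order; the slide runs along x between them. Low bridge over the slide at x = -9 to 25 (top at 30 mm); spring barrel at x = 88 to 165 (top at 38 mm).
- slide: steel slide, moves along the fixture's x from rest to 85 mm out towards -x. Origin: the fixture's origin at rest, moves with the slide. Spring: 3.6 N back at rest plus 0.12 N per mm (8 to 11 N at the mark). Flat bar 24 mm wide, top 21.5 mm above the table, with a D-handle in front (-x) and a copper backing shoe at x = 62 to 98, 36 mm wide, top 64 mm above the table.
- slide_handle (a point): middle of the handle's level round bar: 14 mm thick, 68 mm long along the slide's y, centre 65 mm above the table, on two upright legs at y = +/-34 mm (54 mm clear between them); the flat bar's top is 43 mm below. Can be gripped from above with the fingers closing along the slide's x. At rest at fixture x = -75, y = 0.
- slide_pointer (a point): tip of the small pointer that sticks out to the slide's +y, 35 mm behind the handle bar, 50 mm from the centre line, 20.5 mm above the table; moves with the slide.
- mark (a point): tip of the fixed, pointed aluminium index plate (14 x 30 x 10.5 mm, dark line along its top) on the fixture, 52 mm to the fixture's +y of the centre line, 20.5 mm above the table. Axes as the fixture's. The slide is on the mark when pointer tip and mark tip have the same fixture x: 35 to 60 mm of pull from rest.
- nest_round: aluminium nest block 75 (x) x 72 (y) x 24 mm, with a round pocket 44 mm in diameter, 14 mm deep, 3 mm chamfer, in the centre of its top. Fixed on the fixture plate. Origin at the centre of its underside, 10 mm above the table; pocket floor 10 mm and top 24 mm above the origin. Axes as the fixture's.
- nest_slot: aluminium nest block 75 (x) x 72 (y) x 24 mm, with a rectangular pocket 34 (x) x 54 (y) mm, 14 mm deep, 3 mm chamfer, in the centre of its top. Fixed on the fixture plate. Origin at the centre of its underside, 10 mm above the table; pocket floor 10 mm and top 24 mm above the origin. Axes as the fixture's.
- bush: loose steel bush (thick tube) 40 mm outside, 22 mm bore, 55 mm tall, standing upright on the table, about 0.32 kg. Origin at the centre of its underside, z up its axis.
- lug: loose steel weld-on lug, about 0.30 kg, 60 mm tall, standing on the table: rectangular foot 30 (x) x 50 (y) x 16 mm, above it an upright plate 14 mm thick (x), 44 mm wide (y) with a rounded top and a dark eye. Origin at the centre of its underside, z up. The foot fits the rectangular pocket either way round.
- spray_can: bystander: metal spray can, 56 mm in diameter, 150 mm tall, upright. Origin at the centre of its underside. Do not disturb.
- hammer: bystander: hammer 240 mm long lying on the table, handle along its x. Do not disturb.
- magnet: bystander: grey L-shaped welding magnet, arms 100 and 75 mm, 22 mm tall, flat on the table. Do not disturb.
Things that resemble listed ones, but are neither listed nor needed, are in the scene too. Leave any red or turquoise look-alike of the lug alone.

How it is judged:
On the way, in this order (a step that is already met when the one before it is completed fails the run):
1. bush and lug both seated in their matching pockets and let go (horizontal distance between bush and nest_round below 0.006 m and z of bush in the frame of nest_round between 0.007 and 0.013 m and angle between each of bush, lug's own z axis and vertical below 0.1 rad and linear speed of each of bush, lug below 0.03 m/s and contact force between the fingers and bush below 0.3 N and horizontal distance between lug and nest_slot below 0.006 m and z of lug in the frame of nest_slot between 0.007 and 0.013 m and contact force between the fingers and lug below 0.3 N), for 0.2 s.
2. slide pulled out to the mark and held there (x of slide_pointer in the frame of mark between -0.005 and 0.005 m and contact force between the fingers and slide above 3 N and linear speed of slide below 0.02 m/s), for 0.5 s.
At the end, for the whole second after the job is handed in: Bush in the round pocket, lug in the rectangular one: on the floor within 3 mm, centred within 6 mm, upright within 0.1 rad, at rest, untouched by the fingers; slide pointer within 5 mm of the mark, still, fingers holding the slide with over 3 N (all of step 1 and all of step 2); the arm keeps its last pose, push and grip.
It fails at once if spray can moved more than 20 mm or tipped (distance of spray_can from where it was at the start of the episode above 0.02 m or angle between spray_can's own z axis and vertical above 0.3 rad).
It fails at once if hammer moved more than 20 mm or tipped (distance of hammer from where it was at the start of the episode above 0.02 m or angle between hammer's own z axis and vertical above 0.3 rad).
It fails at once if welding magnet moved more than 20 mm or tipped (distance of magnet from where it was at the start of the episode above 0.02 m or angle between magnet's own z axis and vertical above 0.3 rad).
It also fails if it takes over 72 s, if anything falls off the work surface, if the arm or the gripper's body presses on something with over 40 N, if the wrist force passes 120 N, or if a joint passes its speed limit or range.

ROBOT

A 6-joint arm with a two-finger parallel gripper is mounted at the origin on the work surface. World frame = base frame: x ahead of the robot, y to its left, z up, the work surface at z = 0. Lengths are in m, angles in rad, forces in N, time in s.
With the tool pointing down it reaches from about 0.35 to 0.85 m from the base axis. Payload 8.1 kg.
Tool frame: the origin (TCP) lies midway between the tips of the shut fingers; the grasp point (between the pads) lies 19 mm behind it (bot.grasp_offset is the z of the grasp point in the tool frame, in m); z points along the fingers, y is the direction in which the jaws open and shut (so a half turn about z gives the same grasp; the last joint's range is limited). The gripper opens to 93 mm and grips with 3 to 60 N. Pads are 15 mm wide; open, the fingers measure 128 mm over their backs; the gripper's body (75 mm by 188 mm) begins 65 mm behind the grasp point.
Start: joints at [1.226, 0.13, 1.488, -0, 1.523, -0.085], TCP at [0.154, 0.58, 0.219] pointing down, gripper open.
Joint ranges: [-2.96, 2.96], [-0.89, 2.26], [0.02, 2.5], [-1.34, 4.48], [0, 2.73], [-2.66, 2.66]. Speed limits (rad/s): [2.39, 2.39, 2.79, 3.14, 3.14, 3.14].

INTERFACE

Orientations are given as a rotation vector (axis times angle).
In Python, from cell import bot, imaging gives the robot as it stands.
- The arm moves only by the tool play_rows, never from a script. Its argument "moves" is a list of rows, each a list of 6 numbers: the shift along the tool's x, y, z in m, then the turn, a rotation vector about the tool's x, y, z in degrees. In form: [[tx, ty, tz, ax, ay, az], ...]. A call has 1 to 10 rows; each row is the pose to reach, as a shift and turn from the pose measured when the call began, along the tool's axes at that moment; what a row does not reach only later rows make up. A row lasts 1/12 s, in which the tool goes at most 41.7 mm and 7.16 degrees, less where a joint would pass 70% of its speed; a pose out of reach is approached as far as the arm can. A call with a gripper value outside its range is refused whole. "gripper" is the opening, from 0 (shut) to 1 (fully open), set as the call begins (left out, the last holds). The fingers move at their own pace and stop on an object; "squeeze" is the grip in N (left out, the last holds). Time passes only in rows, so rows that repeat a pose let the fingers close. It gives the time, the measured TCP pose, the force and the opening at its end, in the units of the state.
- bot.get_obs(): the state, without advancing time (a new reading comes with each control period).
- imaging.snapshot(name): name is "side" or "top" or "wrist"; returns (picture, depth): 420x560x3 uint8, red, green, blue; 420x560 float32, m along the optical axis (not along the pixel's ray), 0 where there is no reading.
- imaging.camera_params(name): a dict with "intrinsics" (3x3 intrinsics, pixels), "k1" (the pictures are not rectified: a ray, as slopes to the right and down, at radius r is drawn at 1 + k1 r^2 times it, then the intrinsics apply), "pose" (4x4, takes a point from camera to world coordinates); the wrist camera has in their place "hand_eye" (4x4, takes a point from camera to tool coordinates, whose origin is the TCP and whose axes are the flange's). Camera axes: x right, y down, z forward; pixel columns grow to the right and rows downward; lengths in m; the calibration is good to about 2 mm. A picture is of the moment at which its call begins: read the wrist's pose just before it. camera_params takes no time and is no camera call.
- bot.finish_job(): hands the job in, once; it reports no verdict.
The state is a dict: "time": time; "q": joint angles; "qvel": joint speeds; "tau": joint torques, N m; "ee_pos": TCP position; "orientation": TCP orientation; "ft_force": force on the tool from outside, world axes, zero at the start; "ft_torque": the same for the moment, N m; "width": finger opening in m.
Only numpy, scipy, OpenCV 4.12 (cv2) and the standard library are available. Lean on these libraries where they do the work, as an engineer would, in place of code of your own. Each camera call takes 0.05 s, during which the arm holds its last target. There are 200 camera calls.

## Working session

There is one attempt and no reset: what is moved stays moved. The work goes in short steps, Python scripts to look and compute and a tool call to move; the robot and the scene stay as the last step left them, time stands still between calls to the robot, and variables do not carry over. Pictures are saved under pics/ and viewed, on a budget of 10 in all, crops included, one or two more only if the job needs it, and the job is handed in when it is done.

Besides the shell and the picture viewer there is one more tool, called after "Request:" by a JSON object that holds its "api" and its "payload". play_rows: Moves the arm, as the interface text tells. Its arguments: {"type":"object","properties":{"moves":{"type":"array"},"gripper":{"type":"number"},"squeeze":{"type":"number"}},"required":["moves"]}

```bash
ls; mkdir -p pics
cat > h.py <<'E'
import numpy as np, cv2
from scipy.spatial.transform import Rotation as R
from cell import bot, imaging
def snap(n):
    o=bot.get_obs(); p,d=imaging.snapshot(n); c=imaging.camera_params(n)
    if n=="wrist":
        T=np.eye(4); T[:3,:3]=R.from_rotvec(o["orientation"]).as_matrix(); T[:3,3]=o["ee_pos"]
        P=T@np.array(c["hand_eye"])
    else: P=np.array(c["pose"])
    return p,d,np.array(c["intrinsics"]),c["k1"],P
def rays(uv,K,k1):
    uv=np.asarray(uv,float).reshape(-1,1,2)
    return cv2.undistortPoints(uv,K,np.array([k1,0,0,0,0.])).reshape(-1,2)
def onplane(uv,z,K,k1,P):
    s=rays(uv,K,k1); d=np.c_[s,np.ones(len(s))]@P[:3,:3].T; o=P[:3,3]
    return o+d*((z-o[2])/d[:,2])[:,None]
def cloud(d,K,k1,P):
    v,u=np.mgrid[:d.shape[0],:d.shape[1]]
    s=rays(np.c_[u.ravel(),v.ravel()],K,k1); z=d.ravel()[:,None]
    w=(np.c_[s,np.ones(len(s))]*z)@P[:3,:3].T+P[:3,3]
    w[z[:,0]==0]=np.nan
    return w.reshape(*d.shape,3)
def save(n,p): cv2.imwrite("pics/"+n,p[...,::-1])
E
python3 - <<'E'
from h import *
a=snap("top"); b=snap("side")
np.savez("s0.npz",tp=a[0],td=a[1],tK=a[2],tk=a[3],tP=a[4],sp=b[0],sd=b[1],sK=b[2],sk=b[3],sP=b[4])
save("top0.png",cv2.resize(a[0],(800,600),interpolation=cv2.INTER_CUBIC)); save("side0.png",b[0])
print(a[4],b[4],a[2],a[3]); o=bot.get_obs(); print(o, bot.grasp_offset)
print(imaging.camera_params("wrist"))
E
```

```text
pics
[[-0.05670006 -0.97510989  0.21434972  0.34161614]
 [-0.99838948  0.05497283 -0.01401538  0.02427362]
 [ 0.00188312 -0.21479918 -0.97665642  0.96727143]
 [ 0.          0.          0.          1.        ]] [[-0.8791121  -0.28398034  0.38277551  0.0645878 ]
 [-0.47625628  0.49224835 -0.72860931  0.9438596 ]
 [ 0.01849011 -0.8228285  -0.56798889  0.83050487]
 [ 0.          0.          0.          1.        ]] [[390.22495406   0.         271.0597984 ]
 [  0.         390.22495406 204.0225835 ]
 [  0.           0.           1.        ]] -0.0050015115503779
{'time': 0.1, 'q': array([ 1.22560581e+00,  1.31117849e-01,  1.48915831e+00,  2.59681200e-05,
        1.52297226e+00, -8.54384252e-02]), 'qvel': array([ 1.01619805e-03, -9.49890775e-04, -5.40897484e-04,  1.09878846e-03,
       -1.18662923e-03, -3.01493037e-05]), 'tau': array([ 7.19851923e-04, -5.61341000e+01, -4.93094623e+01,  7.69186509e-02,
        2.92360398e-02, -9.15264332e-05]), 'ee_pos': array([0.15392571, 0.57940162, 0.21767972]), 'orientation': array([-4.06824273e-01, -3.11475684e+00,  2.53180475e-03]), 'ft_force': array([-0.64259119,  0.20879593, -0.20885072]), 'ft_torque': array([-0.01863664, -0.0135712 ,  0.02355405]), 'width': 0.09323441316883918} -0.0188
{'intrinsics': array([[335.0361653 ,   0.        , 284.43276973],
       [  0.        , 335.0361653 , 212.91516366],
       [  0.        ,   0.        ,   1.        ]]), 'k1': -0.010360531565208126, 'hand_eye': array([[ 4.37502056e-04, -9.54686073e-01, -2.97614367e-01,
         8.27952853e-02],
       [ 9.99999406e-01,  1.20583064e-04,  1.08322333e-03,
        -9.37855422e-04],
       [-9.98250970e-04, -2.97614664e-01,  9.54685558e-01,
        -1.65245412e-01],
       [ 0.00000000e+00,  0.00000000e+00,  0.00000000e+00,
         1.00000000e+00]])}
```

View pics/top0.png

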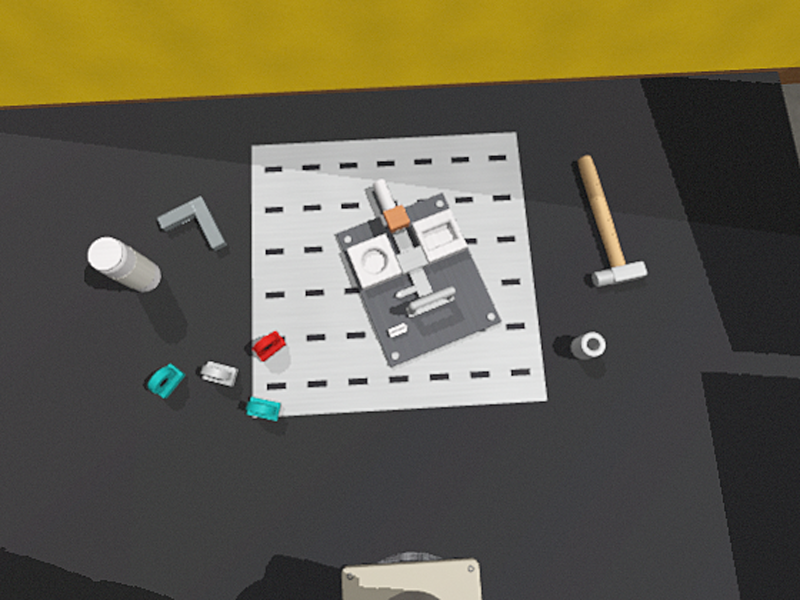

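View pics/side0.png

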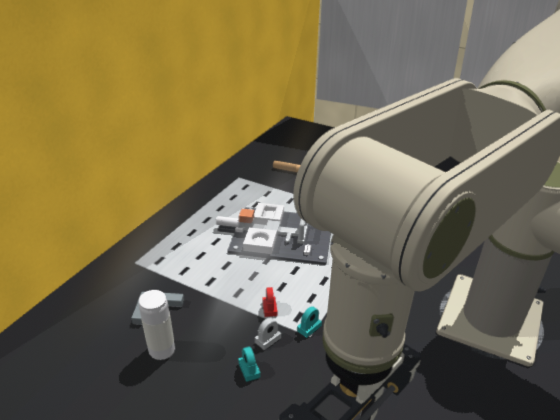

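Top view (800 px scale): the lug candidates are red (268,346), turquoise (165,381) and (263,408), and bare grey (219,374). Only the grey one is steel-coloured, so I take it as the lug. The bush is at (592,345). The round nest is at (373,262) and the slot nest at (438,235). The can (125,265), magnet and hammer stand clear of them.

Run:
```python
from h import *
s=np.load("s0.npz"); W=cloud(s['td'],s['tK'],float(s['tk']),s['tP']); p=s['tp']
hsv=cv2.cvtColor(p,cv2.COLOR_RGB2HSV)
S=560/800
def box(x0,y0,x1,y1): 
    m=np.zeros(p.shape[:2],bool); m[int(y0*S):int(y1*S),int(x0*S):int(x1*S)]=1; return m
print("table z",np.nanmedian(W[...,2][box(400,400,500,480)]))
# bush top
m=box(560,320,620,370)&(W[...,2]>0.045); q=W[m]; print("bush",len(q),(q.min(0)+q.max(0))/2,q.max(0)-q.min(0))
for n,b in [("lug",(195,350,245,395)),("red",(245,325,292,362)),("tq1",(140,360,190,402)),("tq2",(240,392,290,425))]:
    m=box(*b)&(W[...,2]>0.02); q=W[m]; r=cv2.minAreaRect(q[:,:2].astype(np.float32)*1000); print(n,len(q),q[:,2].max(),r)
# nest tops
for n,b in [("L",(340,225,400,295)),("R",(400,200,475,265))]:
    m=box(*b)&(abs(W[...,2]-0.034)<0.003)&(hsv[...,1]<40); q=W[m]; print(n,len(q),cv2.minAreaRect(q[:,:2].astype(np.float32)*1000))
m=box(330,180,510,370)&(abs(W[...,2]-0.010)<0.004)&(hsv[...,2]<110); q=W[m]; print("plate",len(q),cv2.minAreaRect(q[:,:2].astype(np.float32)*1000))
m=box(395,270,470,330)&(W[...,2]>0.055); q=W[m]; print("handle",len(q),cv2.minAreaRect(q[:,:2].astype(np.float32)*1000))
m=box(85,230,165,295)&(W[...,2]>0.1); q=W[m]; print("can",np.median(q,0))
c=p[int(320*S):int(430*S),int(130*S):int(310*S)]; save("lugs.png",cv2.resize(c,None,fx=5,fy=5,interpolation=cv2.INTER_CUBIC)); print(c.shape)
```

```text
table z -0.00016916110567255505
bush 175 [ 0.43548465 -0.3195855   0.05153828] [0.03572583 0.03975537 0.0127261 ]
lug 135 0.062721253225138 ((426.86993408203125, 300.5509338378906), (42.60581970214844, 16.374774932861328), 73.04639434814453)
red 173 0.06265566780106646 ((467.0545654296875, 218.51893615722656), (15.024210929870605, 43.972938537597656), 35.657840728759766)
tq1 219 0.06349437725253249 ((416.84381103515625, 388.2762145996094), (23.877126693725586, 44.525917053222656), 51.75060272216797)
tq2 136 0.06241639470589311 ((366.39892578125, 226.93724060058594), (43.13080978393555, 18.151586532592773), 75.5841064453125)
L 539 ((606.1419067382812, 19.423133850097656), (76.11539459228516, 94.8512954711914), 18.749454498291016)
R 518 ((635.2501220703125, -65.64961242675781), (74.9111099243164, 117.89218139648438), 19.03775978088379)
plate 1471 ((598.3270263671875, -35.07933044433594), (308.3461608886719, 206.7313232421875), 18.96310043334961)
handle 201 ((523.5076904296875, -61.82939529418945), (14.162972450256348, 80.40162658691406), 18.4985408782959)
can [0.59898574 0.43018601 0.14782886]
(77, 126, 3)
```

View pics/lugs.png

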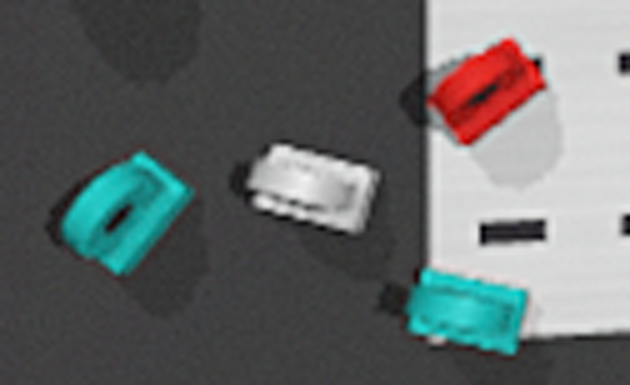

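The crop confirms it: the grey lug is at (315,185), with its plate edge-on. The turquoise and red ones are the look-alikes. Next I go above the grey lug.

```bash
cat >> h.py <<'E'
def go(x,y,z,yaw,flip=0):
    """print tool-axes shift(m) and turn(deg) to TCP x,y,z with jaw axis at yaw (deg)"""
    o=bot.get_obs(); A=R.from_rotvec(o["orientation"]).as_matrix()
    t=np.radians(yaw); Y=np.array([np.cos(t),np.sin(t),0]); Z=np.array([0,0,-1.]); B=np.c_[np.cross(Y,Z),Y,Z]
    print("now",o["time"],np.round(o["ee_pos"],4),"jaw",np.degrees(np.arctan2(A[1,1],A[0,1])).round(2),"q",np.round(o["q"],2))
    print("MOVE",np.round(A.T@(np.array([x,y,z])-o["ee_pos"]),4),np.round(np.degrees(R.from_matrix(A.T@B).as_rotvec()),2))
E
python3 -c "
from h import *
go(.427,.300,.2,-17)"
```

```text
now 0.1 [0.1539 0.5794 0.2177] jaw 75.12 q [ 1.23  0.13  1.49  0.    1.52 -0.09]
MOVE [-0.3357 -0.1999  0.018 ] [-8.000e-02  7.000e-02  9.212e+01]
```

Request:
{"api": "play_rows", "payload": {"moves": [[-0.04, -0.024, 0, 0, 0, 7], [-0.08, -0.048, 0, 0, 0, 14], [-0.12, -0.072, 0, 0, 0, 21], [-0.16, -0.096, 0, 0, 0, 28], [-0.19, -0.12, 0.005, 0, 0, 35], [-0.22, -0.14, 0.01, 0, 0, 42], [-0.25, -0.155, 0.015, 0, 0, 49], [-0.28, -0.17, 0.018, 0, 0, 56], [-0.31, -0.185, 0.018, 0, 0, 63], [-0.33, -0.198, 0.018, 0, 0, 70]], "gripper": 1}}

```text
time: 0.93
ee_pos: [0.4236, 0.3008, 0.1993]
orientation: [2.128, 2.309, -0.004]
ft_force: [0.1, 1.2, -0.5]
width: 0.0931
```

```bash
python3 -c "
from h import *
go(.427,.300,.2,-17)"
```

```text
now 0.9333 [0.4236 0.3008 0.1993] jaw 4.67 q [ 0.52 -0.08  1.73 -0.    1.49  0.44]
MOVE [-0.001   0.0033 -0.0007] [-0.04  0.15 21.67]
```

Request:
{"api": "play_rows", "payload": {"moves": [[-0.001, 0.003, 0, 0, 0, 7], [-0.001, 0.003, 0, 0, 0, 14], [-0.001, 0.003, 0, 0, 0, 21.7], [-0.001, 0.003, 0, 0, 0, 21.7], [-0.001, 0.003, 0, 0, 0, 21.7]]}}

```text
time: 1.35
ee_pos: [0.4265, 0.2998, 0.1989]
orientation: [2.522, 1.871, -0.005]
ft_force: [0.5, -0.5, -0.1]
width: 0.0928
```

Run:
```python
from h import *
p,d,K,k,P=snap("wrist"); W=cloud(d,K,k,P)
np.savez("w1.npz",p=p,W=W)
h=cv2.cvtColor(p,cv2.COLOR_RGB2HSV); near=np.linalg.norm(W[...,:2]-[.427,.30],axis=-1)<.05
for n,m in [("top",(W[...,2]>.052)),("foot",(abs(W[...,2]-.016)<.003)),("all",(W[...,2]>.01))]:
    q=W[m&near&(h[...,1]<70)]; print(n,len(q),np.median(q[:,2]),cv2.minAreaRect(q[:,:2].astype(np.float32)*1000))
save("w1.png",p); go(.427,.300,.2,-17)
```

```text
top 21333 0.2968910423128546 ((429.6098327636719, 308.53814697265625), (44.68304443359375, 98.72766876220703), 73.25636291503906)
foot 685 0.014925696527180676 ((426.3669738769531, 303.302978515625), (49.488243103027344, 30.021690368652344), 72.54952239990234)
all 22247 0.29655716466429494 ((428.421630859375, 304.588623046875), (52.931819915771484, 98.72766876220703), 73.25635528564453)
now 1.4 [0.4264 0.3    0.1989] jaw -16.78 q [ 0.52 -0.07  1.73 -0.    1.49  0.81]
MOVE [ 0.0002  0.0006 -0.0011] [-0.04  0.18  0.22]
```

View pics/w1.png

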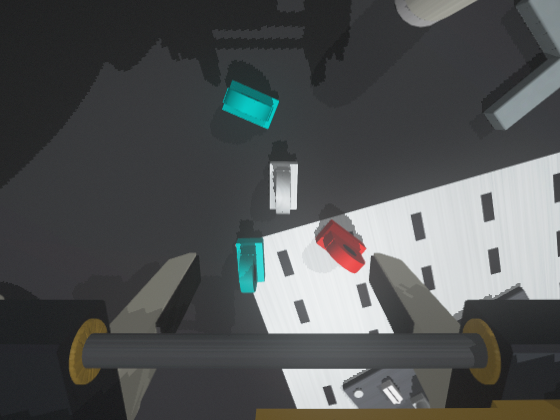

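The grey lug is at (283,187), with foot centre (426.4, 303.3) mm and yaw -17.5°. The jaws have free room on both sides, so I descend and grip.

Request:
{"api": "play_rows", "payload": {"moves": [[0.003, 0.0, 0.04, 0, 0, 0.6], [0.003, -0.001, 0.08, 0, 0, 0.6], [0.003, -0.001, 0.12, 0, 0, 0.6], [0.003, -0.001, 0.15, 0, 0, 0.6], [0.003, -0.001, 0.17, 0, 0, 0.6], [0.003, -0.001, 0.175, 0, 0, 0.6], [0.003, -0.001, 0.175, 0, 0, 0.6]]}}

```text
time: 1.98
ee_pos: [0.4244, 0.302, 0.0222]
orientation: [2.528, 1.863, -0.011]
ft_force: [-0.0, 0.1, 0.5]
width: 0.0932
```

```bash
python3 -c "
from h import *
go(.4264,.3033,.024,-17.45)"
```

```text
now 1.9833 [0.4244 0.302  0.0222] jaw -17.22 q [ 0.52  0.12  1.88 -0.    1.15  0.82]
MOVE [ 0.0018  0.0015 -0.0018] [-0.19  0.34  0.23]
```

Correct slightly, close, then lift.

Request:
{"api": "play_rows", "payload": {"moves": [[0.002, 0.0015, -0.001, 0, 0, 0.2], [0.002, 0.0015, -0.001, 0, 0, 0.2], [0.002, 0.0015, -0.001, 0, 0, 0.2], [0.002, 0.0015, -0.001, 0, 0, 0.2], [0.002, 0.0015, -0.001, 0, 0, 0.2], [0.002, 0.0015, -0.001, 0, 0, 0.2], [0.002, 0.0015, -0.001, 0, 0, 0.2], [0.002, 0.0015, -0.001, 0, 0, 0.2], [0.002, 0.0015, -0.001, 0, 0, 0.2], [0.002, 0.0015, -0.001, 0, 0, 0.2]], "gripper": 0, "squeeze": 25}}

```text
time: 2.82
ee_pos: [0.4264, 0.3034, 0.0231]
orientation: [2.532, 1.859, -0.011]
ft_force: [1.0, 0.4, -0.7]
width: 0.0307
```

```bash
python3 -c "
from h import *
go(.6428,-.0868,.16,18.7)"
```

```text
now 2.8167 [0.4264 0.3034 0.0231] jaw -17.42 q [ 0.52  0.12  1.87 -0.    1.15  0.83]
MOVE [-0.3083  0.3229 -0.1361] [ -0.3    0.28 -36.12]
```

Request:
{"api": "play_rows", "payload": {"moves": [[0, 0, 0, 0, 0, 0], [0, 0, 0, 0, 0, 0], [0, 0, 0, 0, 0, 0], [0, 0, 0, 0, 0, 0], [0, 0, 0, 0, 0, 0], [0, 0, -0.02, 0, 0, 0], [0, 0, -0.06, 0, 0, 0], [0, 0, -0.1, 0, 0, 0], [0, 0, -0.13, 0, 0, 0], [0, 0, -0.13, 0, 0, 0]]}}

```text
time: 3.65
ee_pos: [0.4307, 0.3062, 0.1608]
orientation: [2.53, 1.858, 0.007]
ft_force: [1.9, 1.1, -2.2]
width: 0.0139
```

```bash
python3 -c "
from h import *
go(.6428,-.0868,.16,18.7)"
```

```text
now 3.65 [0.4307 0.3062 0.1608] jaw -17.42 q [ 0.52 -0.03  1.76 -0.    1.41  0.83]
MOVE [-0.3115  0.32    0.0015] [  0.28  -0.05 -36.12]
```

Request:
{"api": "play_rows", "payload": {"moves": [[-0.025, 0.025, -0.02, 0, 0, -4], [-0.055, 0.055, -0.04, 0, 0, -8], [-0.085, 0.085, -0.04, 0, 0, -12], [-0.115, 0.11, -0.04, 0, 0, -16], [-0.145, 0.14, -0.04, 0, 0, -20], [-0.175, 0.17, -0.04, 0, 0, -24], [-0.205, 0.2, -0.04, 0, 0, -28], [-0.235, 0.23, -0.04, 0, 0, -32], [-0.265, 0.26, -0.04, 0, 0, -36], [-0.295, 0.29, -0.04, 0, 0, -36]]}}

```text
time: 4.48
ee_pos: [0.614, -0.055, 0.1997]
orientation: [1.827, 2.554, 0.004]
ft_force: [0.3, 0.7, -2.0]
width: 0.0141
```

```bash
python3 -c "
from h import *
go(.656,-.125,.2,18.7)"
```

```text
now 4.4833 [ 0.614  -0.055   0.1997] jaw 18.83 q [-0.17  0.18  1.47  0.    1.49 -0.5 ]
MOVE [-0.0798  0.0172 -0.0003] [ 0.17 -0.01  0.13]
```

Request:
{"api": "play_rows", "payload": {"moves": [[-0.035, 0.01, 0, 0, 0, 0], [-0.07, 0.017, 0, 0, 0, 0], [-0.08, 0.017, 0, 0, 0, 0], [-0.08, 0.017, 0, 0, 0, 0], [-0.08, 0.017, 0, 0, 0, 0]]}}

```text
time: 4.9
ee_pos: [0.6551, -0.1253, 0.1979]
orientation: [-1.829, -2.553, -0.003]
ft_force: [-0.8, 1.2, -3.2]
width: 0.0137
```

Run:
```python
from h import *
p,d,K,k,P=snap("wrist"); W=cloud(d,K,k,P); np.savez("w2.npz",p=p,W=W,K=K,k=k,P=P)
save("w2.png",p); print(bot.get_obs()["ee_pos"])
f=18.7; c=np.array([.6229,-.0281]); a=np.radians(f); X=np.array([np.cos(a),np.sin(a)]); Y=np.array([-X[1],X[0]])
L=np.stack([(W[...,:2]-c)@X,(W[...,:2]-c)@Y],-1)
for n,s in [("round",.062),("slot",-.062)]:
    m=(abs(L[...,0])<.05)&(abs(L[...,1]-s)<.044)&(abs(W[...,2]-.034)<.003)
    q=W[m]; print(n,len(q),np.median(q[:,2]),cv2.minAreaRect(q[:,:2].astype(np.float32)*1000))
    m=(abs(L[...,0])<.03)&(abs(L[...,1]-s)<.032)&(abs(W[...,2]-.020)<.003)
    q=W[m]; print("  floor",len(q),cv2.minAreaRect(q[:,:2].astype(np.float32)*1000) if len(q) else 0)
m=(abs(L[...,0]+.105)<.03)&(abs(L[...,1])<.05)&(W[...,2]>.066)&(W[...,2]<.08); q=W[m]; print("handle",cv2.minAreaRect(q[:,:2].astype(np.float32)*1000) if len(q) else 0)
```

```text
[ 0.65511091 -0.12438848  0.19839985]
round 3107 0.03321108054152194 ((609.6429443359375, 15.190179824829102), (75.29495239257812, 51.38262939453125), 18.99401092529297)
  floor 1674 ((605.8037109375, 27.3204402923584), (43.685733795166016, 33.25674057006836), 18.38105583190918)
slot 3523 0.0329548967149117 ((643.9563598632812, -84.46775817871094), (75.17240142822266, 77.02763366699219), 19.04043960571289)
  floor 1805 ((644.8214111328125, -87.10820007324219), (34.131378173828125, 53.791015625), 18.79938316345215)
handle ((525.4447021484375, -62.97940444946289), (14.372645378112793, 81.3101806640625), 18.620548248291016)
```

View pics/w2.png

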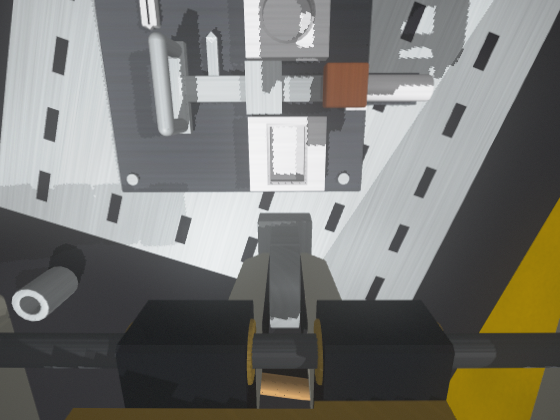

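The slot pocket is at (285,152), with its floor centre at (644.8, -87.1) mm and yaw 18.8°. I align over it and descend.

```bash
python3 -c "
from h import *
go(.6448,-.0871,.08,18.8)"
```

```text
now 4.95 [ 0.6551 -0.1244  0.1984] jaw 18.83 q [-0.27  0.32  1.31  0.    1.51 -0.59]
MOVE [0.0384 0.0021 0.1185] [ 0.08 -0.11  0.03]
```

Request:
{"api": "play_rows", "payload": {"moves": [[0.02, 0.002, 0.02, 0, 0, 0], [0.038, 0.002, 0.04, 0, 0, 0], [0.038, 0.002, 0.07, 0, 0, 0], [0.038, 0.002, 0.1, 0, 0, 0], [0.038, 0.002, 0.118, 0, 0, 0], [0.038, 0.002, 0.118, 0, 0, 0], [0.038, 0.002, 0.118, 0, 0, 0]]}}

```text
time: 5.53
ee_pos: [0.6433, -0.0857, 0.0794]
orientation: [-1.824, -2.553, -0.002]
ft_force: [-0.2, -0.1, -2.5]
width: 0.014
```

```bash
python3 -c "
from h import *
go(.6448,-.0871,.0431,18.8)
p=snap('wrist')[0]; save('w3.png',p)"
```

```text
now 5.5333 [ 0.6433 -0.0857  0.0794] jaw 18.93 q [-0.21  0.36  1.48  0.    1.31 -0.54]
MOVE [-0.0019  0.001   0.0363] [-0.07 -0.21  0.13]
```

View pics/w3.png

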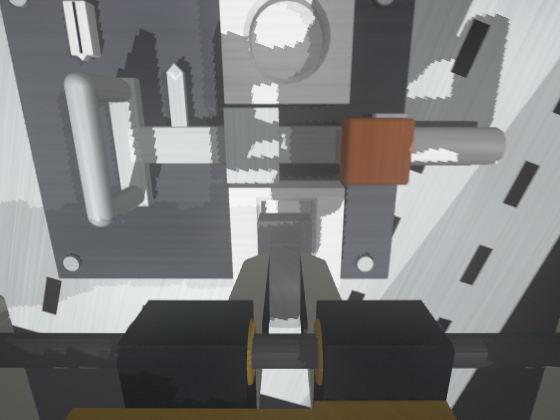

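The lug foot (287,215) sits squarely over the slot (287,210). I correct the 2 mm and lower it.

Request:
{"api": "play_rows", "payload": {"moves": [[-0.002, 0.001, 0.0, 0, 0, 0], [-0.002, 0.001, 0.005, 0, 0, 0], [-0.002, 0.001, 0.015, 0, 0, 0], [-0.002, 0.001, 0.022, 0, 0, 0], [-0.002, 0.001, 0.028, 0, 0, 0], [-0.002, 0.001, 0.033, 0, 0, 0], [-0.002, 0.001, 0.036, 0, 0, 0], [-0.002, 0.001, 0.036, 0, 0, 0]]}}

```text
time: 6.25
ee_pos: [0.6457, -0.0878, 0.044]
orientation: [-1.825, -2.554, -0.003]
ft_force: [-1.1, -0.2, -3.6]
width: 0.0139
```

```bash
python3 -c "
from h import *
go(.6448,-.0871,.0431,18.8)"
```

```text
now 6.25 [ 0.6457 -0.0878  0.044 ] jaw 18.9 q [-0.22  0.41  1.49  0.    1.25 -0.55]
MOVE [ 0.0009 -0.0006  0.0009] [ 0.   -0.17  0.1 ]
```

Request:
{"api": "play_rows", "payload": {"moves": [[0, 0, 0.001, 0, 0, 0], [0, 0, 0.001, 0, 0, 0], [0, 0, 0.001, 0, 0, 0], [0, 0, 0.001, 0, 0, 0], [0, 0, 0.001, 0, 0, 0], [0, 0, -0.02, 0, 0, 0], [0, 0, -0.06, 0, 0, 0], [0, 0, -0.1, 0, 0, 0], [0, 0, -0.13, 0, 0, 0], [0, 0, -0.15, 0, 0, 0]], "gripper": 1}}

```text
time: 7.08
ee_pos: [0.6475, -0.0885, 0.1994]
orientation: [1.825, 2.553, 0.007]
ft_force: [0.5, -0.3, 0.4]
width: 0.0758
```

Run:
```python
from h import *
p,d,K,k,P=snap("wrist"); W=cloud(d,K,k,P)
near=np.linalg.norm(W[...,:2]-[.645,-.087],axis=-1)<.04
m=near&(W[...,2]>.05)&(W[...,2]<.1); q=W[m]; print("lug",len(q),q[:,2].max(),np.percentile(q[:,2],98),cv2.minAreaRect(q[:,:2].astype(np.float32)*1000))
m=near&(abs(W[...,2]-.036)<.0025); 
m=near&(W[...,2]<.05)&(W[...,2]>.01); print(np.histogram(W[m][:,2],12))
go(.4355,-.3196,.2,18.8)
```

```text
lug 734 0.08022419767864492 0.07941557607202177 ((645.7941284179688, -86.63286590576172), (13.88138484954834, 41.59620666503906), 18.866491317749023)
(array([   6,   19,  167,   58,   70,   67, 1629, 1750,   26,    4,   10,
         15]), array([0.01003669, 0.01332786, 0.01661903, 0.01991019, 0.02320136,
       0.02649253, 0.0297837 , 0.03307486, 0.03636603, 0.0396572 ,
       0.04294836, 0.04623953, 0.0495307 ]))
now 7.1333 [ 0.6491 -0.0888  0.2033] jaw 18.9 q [-0.22  0.28  1.35  0.    1.51 -0.55]
MOVE [-0.1491 -0.2768  0.0011] [0.54 0.16 0.1 ]
```

The lug top is at 80 mm, so it is seated and upright. Next is the bush.

Request:
{"api": "play_rows", "payload": {"moves": [[-0.018, -0.033, 0, 0, 0, 0], [-0.036, -0.067, 0, 0, 0, 0], [-0.054, -0.1, 0, 0, 0, 0], [-0.072, -0.133, 0, 0, 0, 0], [-0.09, -0.167, 0, 0, 0, 0], [-0.108, -0.2, 0, 0, 0, 0], [-0.126, -0.234, 0, 0, 0, 0], [-0.142, -0.265, 0, 0, 0, 0], [-0.149, -0.277, 0.001, 0, 0, 0], [-0.149, -0.277, 0.001, 0, 0, 0]]}}

```text
time: 7.97
ee_pos: [0.4331, -0.322, 0.2001]
orientation: [1.827, 2.546, 0.008]
ft_force: [0.2, -0.4, -0.6]
width: 0.0929
```

Run:
```python
from h import *
p,d,K,k,P=snap("wrist"); W=cloud(d,K,k,P)
near=np.linalg.norm(W[...,:2]-[.4355,-.3196],axis=-1)<.04
m=near&(abs(W[...,2]-.055)<.004); q=W[m]; print("rim",len(q),np.median(q[:,2]),cv2.minEnclosingCircle(q[:,:2].astype(np.float32)*1000),(q.min(0)+q.max(0))/2)
c=(np.array(cv2.minEnclosingCircle(q[:,:2].astype(np.float32)*1000)[0])/1000)
m=(np.linalg.norm(W[...,:2]-c,axis=-1)<.12)&(W[...,2]>.012)&(W[...,2]<.09)&(np.linalg.norm(W[...,:2]-c,axis=-1)>.025); print("others near",m.sum(), np.median(W[m],0) if m.any() else 0)
go(c[0],c[1],.030,18.8)
```

```text
rim 890 0.053752560039015934 ((435.55352783203125, -321.8133239746094), 19.82038116455078) [ 0.43568315 -0.32204679  0.05358369]
others near 124 [ 0.54450455 -0.36205295  0.01868976]
now 8.0167 [ 0.4344 -0.3206  0.2002] jaw 18.73 q [-0.74 -0.03  1.69  0.01  1.48 -1.06]
MOVE [-0.001  -0.0009  0.1702] [ 0.55  0.18 -0.07]
```

Request:
{"api": "play_rows", "payload": {"moves": [[-0.001, -0.001, 0.04, 0, 0, 0], [-0.001, -0.001, 0.08, 0, 0, 0], [-0.001, -0.001, 0.12, 0, 0, 0], [-0.001, -0.001, 0.15, 0, 0, 0], [-0.001, -0.001, 0.17, 0, 0, 0], [-0.001, -0.001, 0.176, 0, 0, 0], [-0.001, -0.001, 0.178, 0, 0, 0], [-0.001, -0.001, 0.178, 0, 0, 0]]}}

```text
time: 8.68
ee_pos: [0.4365, -0.3216, 0.0228]
orientation: [1.824, 2.547, 0.01]
ft_force: [-0.3, 0.5, 0.5]
width: 0.0928
```

```bash
python3 -c "
from h import *
go(.4356,-.3218,.022,18.8)"
```

```text
now 8.6833 [ 0.4365 -0.3216  0.0228] jaw 18.78 q [-0.73  0.15  1.84  0.01  1.14 -1.07]
MOVE [ 0.0001 -0.0009  0.0008] [ 0.58  0.2  -0.02]
```

Request:
{"api": "play_rows", "payload": {"moves": [[0, -0.001, 0.001, 0.5, 0.2, 0], [0, -0.001, 0.001, 0.5, 0.2, 0], [0, -0.001, 0.001, 0.5, 0.2, 0], [0, -0.001, 0.001, 0.5, 0.2, 0], [0, -0.001, 0.001, 0.5, 0.2, 0], [0, -0.001, 0.001, 0.5, 0.2, 0], [0, -0.001, 0.001, 0.5, 0.2, 0], [0, -0.001, 0.001, 0.5, 0.2, 0], [0, -0.001, 0.001, 0.5, 0.2, 0], [0, -0.001, 0.001, 0.5, 0.2, 0]], "gripper": 0, "squeeze": 30}}

```text
time: 9.52
ee_pos: [0.4355, -0.3219, 0.0218]
orientation: [1.829, 2.553, 0.002]
ft_force: [-0.7, 0.1, -0.3]
width: 0.0398
```

```bash
python3 -c "
from h import *
go(.606,.0305,.2,18.8)"
```

```text
now 9.5167 [ 0.4355 -0.3219  0.0218] jaw 18.78 q [-0.73  0.16  1.83  0.    1.15 -1.06]
MOVE [ 0.2788  0.2751 -0.1778] [ 0.08 -0.01 -0.02]
```

Request:
{"api": "play_rows", "payload": {"moves": [[0, 0, -0.015, 0, 0, 0], [0, 0, -0.05, 0, 0, 0], [0, 0, -0.09, 0, 0, 0], [0.02, 0.02, -0.12, 0, 0, 0], [0.045, 0.045, -0.15, 0, 0, 0], [0.07, 0.07, -0.175, 0, 0, 0], [0.095, 0.1, -0.178, 0, 0, 0], [0.12, 0.13, -0.178, 0, 0, 0], [0.145, 0.16, -0.178, 0, 0, 0], [0.17, 0.19, -0.178, 0, 0, 0]]}}

```text
time: 10.35
ee_pos: [0.5609, -0.0979, 0.1999]
orientation: [1.829, 2.554, 0.002]
ft_force: [0.7, 0.2, -4.1]
width: 0.0397
```

```bash
python3 -c "
from h import *
go(.619,-.012,.2,18.8)"
```

```text
now 10.35 [ 0.5609 -0.0979  0.1999] jaw 18.77 q [-0.26  0.06  1.6   0.    1.48 -0.59]
MOVE [ 0.0626  0.0827 -0.    ] [ 0.06 -0.01 -0.03]
```

Request:
{"api": "play_rows", "payload": {"moves": [[0.02, 0.03, 0, 0, 0, 0], [0.045, 0.06, 0, 0, 0, 0], [0.063, 0.083, 0, 0, 0, 0], [0.063, 0.083, 0, 0, 0, 0], [0.063, 0.083, 0, 0, 0, 0]]}}

```text
time: 10.77
ee_pos: [0.6191, -0.0098, 0.1987]
orientation: [-1.825, -2.556, 0.0]
ft_force: [0.1, -0.9, -2.5]
width: 0.0397
```

Run:
```python
from h import *
p,d,K,k,P=snap("wrist"); W=cloud(d,K,k,P); np.savez("w4.npz",p=p,W=W,K=K,k=k,P=P); save("w4.png",p)
near=np.linalg.norm(W[...,:2]-[.6048,.0303],axis=-1)<.06
m=near&(abs(W[...,2]-.034)<.0025); q=W[m]; print("top",len(q),np.median(q[:,2]),cv2.minAreaRect(q[:,:2].astype(np.float32)*1000))
m=near&(abs(W[...,2]-.020)<.003)&(np.linalg.norm(W[...,:2]-[.6048,.0303],axis=-1)<.027); q=W[m]; print("floor",len(q),cv2.minEnclosingCircle(q[:,:2].astype(np.float32)*1000),cv2.minAreaRect(q[:,:2].astype(np.float32)*1000))
go(.6048,.0303,.08,18.8)
```

```text
top 3785 0.033051699485983244 ((604.7052612304688, 29.939830780029297), (75.18428802490234, 71.15033721923828), 18.96295928955078)
floor 1492 ((604.5599365234375, 30.306989669799805), 22.03843879699707) ((604.5586547851562, 30.107534408569336), (43.66151809692383, 43.09288787841797), 7.945346355438232)
now 10.8167 [ 0.6187 -0.0111  0.1988] jaw 18.86 q [-0.1   0.19  1.46  0.    1.49 -0.43]
MOVE [0.0435 0.0004 0.1188] [-0.06 -0.04  0.06]
```

View pics/w4.png

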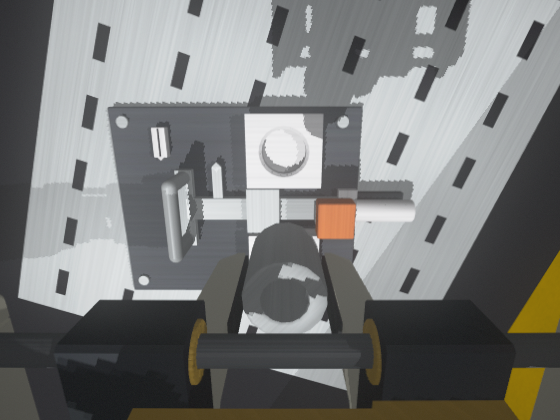

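The round pocket is at (285,150), with centre (604.6, 30.2) mm. The bush is held upright. The index mark tip is near (159,158) and the pointer near (217,163).

Request:
{"api": "play_rows", "payload": {"moves": [[0.022, 0, 0.01, 0, 0, 0], [0.043, 0, 0.03, 0, 0, 0], [0.0435, 0, 0.06, 0, 0, 0], [0.0435, 0, 0.09, 0, 0, 0], [0.0435, 0, 0.115, 0, 0, 0], [0.0435, 0, 0.119, 0, 0, 0], [0.0435, 0, 0.119, 0, 0, 0], [0.0435, 0, 0.119, 0, 0, 0]]}}

```text
time: 11.48
ee_pos: [0.6048, 0.0292, 0.0811]
orientation: [-1.829, -2.554, 0.0]
ft_force: [0.6, -0.2, -2.7]
width: 0.0396
```

```bash
python3 -c "
from h import *
go(.6046,.0302,.0418,18.8)"
```

```text
now 11.4833 [0.6048 0.0292 0.0811] jaw 18.79 q [-0.04  0.25  1.61  0.    1.28 -0.36]
MOVE [0.001  0.0001 0.0393] [-0.02 -0.02 -0.01]
```

Request:
{"api": "play_rows", "payload": {"moves": [[0.001, 0, 0.005, 0, 0, 0], [0.001, 0, 0.015, 0, 0, 0], [0.001, 0, 0.023, 0, 0, 0], [0.001, 0, 0.028, 0, 0, 0], [0.001, 0, 0.033, 0, 0, 0], [0.001, 0, 0.037, 0, 0, 0], [0.001, 0, 0.039, 0, 0, 0], [0.001, 0, 0.039, 0, 0, 0]]}}

```text
time: 12.15
ee_pos: [0.6044, 0.0302, 0.042]
orientation: [-1.828, -2.554, 0.0]
ft_force: [0.7, -0.4, -3.6]
width: 0.0398
```

```bash
python3 -c "
from h import *
go(.6046,.0302,.0418,18.8)"
```

```text
now 12.15 [0.6044 0.0302 0.042 ] jaw 18.8 q [-0.03  0.29  1.64  0.    1.21 -0.36]
MOVE [-0.0001  0.0002  0.0002] [-0.04 -0.03 -0.  ]
```

Down. Release and rise.

Request:
{"api": "play_rows", "payload": {"moves": [[0, 0, 0, 0, 0, 0], [0, 0, 0, 0, 0, 0], [0, 0, 0, 0, 0, 0], [0, 0, 0, 0, 0, 0], [0, 0, 0, 0, 0, 0], [0, 0, -0.02, 0, 0, 0], [0, 0, -0.06, 0, 0, 0], [0, 0, -0.1, 0, 0, 0], [-0.02, -0.02, -0.13, 0, 0, 0], [-0.04, -0.04, -0.15, 0, 0, 0]], "gripper": 1}}

```text
time: 12.98
ee_pos: [0.5812, -0.0203, 0.1967]
orientation: [1.823, 2.553, 0.004]
ft_force: [1.4, -1.1, 0.4]
width: 0.0925
```

Run:
```python
from h import *
p,d,K,k,P=snap("wrist"); W=cloud(d,K,k,P); np.savez("w5.npz",p=p,W=W,K=K,k=k,P=P); save("w5.png",p)
for n,c in [("bush",(.6046,.0302)),("lug",(.6448,-.0871))]:
    m=(np.linalg.norm(W[...,:2]-c,axis=-1)<.035)&(W[...,2]>.06)&(W[...,2]<.1); q=W[m]
    if len(q): print(n,len(q),np.percentile(q[:,2],[50,95]),cv2.minAreaRect(q[:,:2].astype(np.float32)*1000))
m=(np.linalg.norm(W[...,:2]-[.525,-.063],axis=-1)<.045)&(W[...,2]>.064)&(W[...,2]<.09); q=W[m]
print("handle",len(q),cv2.minAreaRect(q[:,:2].astype(np.float32)*1000) if len(q) else 0)
go(.5255,-.063,.12,18.8)
```

```text
bush 1301 [0.07374215 0.07504619] ((604.4251098632812, 29.98789405822754), (38.86942672729492, 38.81218338012695), 49.197635650634766)
lug 637 [0.07503522 0.07888999] ((645.511474609375, -86.50517272949219), (14.52059555053711, 42.07582092285156), 19.052820205688477)
handle 1198 ((525.3515014648438, -61.62638473510742), (13.902383804321289, 80.337890625), 18.681011199951172)
now 13.0333 [ 0.5809 -0.0254  0.2003] jaw 18.78 q [-0.13  0.08  1.57 -0.    1.48 -0.46]
MOVE [-0.0173 -0.0651  0.08  ] [ 0.36  0.35 -0.02]
```

View pics/w5.png

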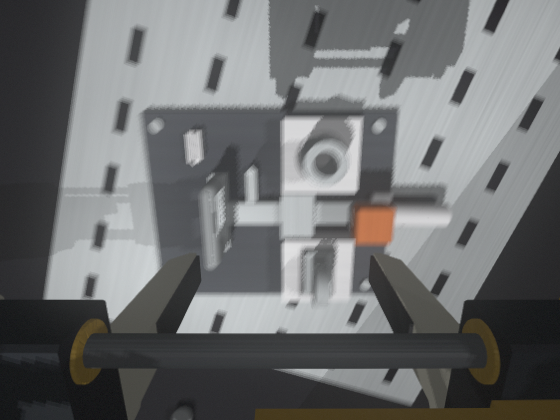

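The bush top is at 75 mm and the lug top at 79 to 80 mm, both centred, so both are seated. Now I measure the mark against the pointer in the sharp picture w4.

Run:
```python
from h import *
o=np.array([.5254,-.0622]); a=np.radians(18.8); X=np.array([np.cos(a),np.sin(a)]); Y=np.array([-X[1],X[0]]); o=o+.075*X
def meas(f):
    s=np.load(f); p=s['p']; K,k,P=s['K'],float(s['k']),s['P']
    g=cv2.cvtColor(p,cv2.COLOR_RGB2GRAY); v,u=np.mgrid[:420,:560]
    w=onplane(np.c_[u.ravel(),v.ravel()],.0205,K,k,P)[:,:2]-o; L=np.c_[w@X,w@Y].reshape(420,560,2)*1000
    for n,x0,x1,y0,y1 in [("mark",-125,-60,46,90),("ptr",-60,-20,22,56)]:
        m=(L[...,0]>x0)&(L[...,0]<x1)&(L[...,1]>y0)&(L[...,1]<y1)&(g>150); q=L[m]
        print(f,n,len(q),cv2.minAreaRect(q.astype(np.float32)),"x rng",np.percentile(q[:,0],[2,50,98]).round(1),"y",q[:,1].min().round(1),q[:,1].max().round(1))
        for yy in range(y0,y1,4):
            r=q[(q[:,1]>=yy)&(q[:,1]<yy+4)]
            if len(r): print("   y",yy,len(r),r[:,0].min().round(1),r[:,0].max().round(1),r[:,0].mean().round(1))
meas("w4.npz")
```

```text
w4.npz mark 385 ((-96.52079772949219, 67.93682861328125), (13.783324241638184, 32.851112365722656), 0.04329153150320053) x rng [-103.2  -96.   -89.9] y 51.5 84.4
   y 50 10 -99.0 -94.8 -96.9
   y 54 49 -102.9 -90.3 -96.6
   y 58 47 -103.4 -89.9 -96.6
   y 62 51 -103.1 -89.6 -96.4
   y 66 47 -103.4 -90.1 -96.6
   y 70 51 -103.2 -89.7 -96.4
   y 74 47 -103.4 -90.3 -96.6
   y 78 50 -103.3 -89.9 -96.6
   y 82 33 -102.9 -89.9 -96.7
w4.npz ptr 236 ((-40.21656799316406, 35.41596603393555), (10.152603149414062, 26.283308029174805), 0.2792739272117615) x rng [-45.1 -40.1 -35.4] y 22.3 48.6
   y 22 36 -44.5 -35.9 -40.2
   y 26 40 -45.2 -35.7 -40.4
   y 30 40 -45.0 -35.4 -40.2
   y 34 30 -44.7 -35.3 -40.0
   y 38 38 -44.5 -35.2 -40.0
   y 42 38 -45.3 -35.9 -40.3
   y 46 14 -43.0 -36.8 -40.0
```

Request:
{"api": "play_rows", "payload": {"moves": [[-0.018, -0.03, 0.02, 0.3, 0.3, 0], [-0.018, -0.065, 0.04, 0.3, 0.3, 0], [-0.018, -0.065, 0.07, 0.3, 0.3, 0], [-0.018, -0.065, 0.08, 0.3, 0.3, 0], [-0.018, -0.065, 0.08, 0.3, 0.3, 0], [-0.018, -0.065, 0.08, 0.3, 0.3, 0]]}}

```text
time: 13.53
ee_pos: [0.5263, -0.0634, 0.1204]
orientation: [1.828, 2.554, 0.001]
ft_force: [0.0, -0.5, 1.3]
width: 0.0929
```

```bash
python3 -c "
from h import *
go(.5254,-.0622,.046,18.8)"
```

```text
now 13.5333 [ 0.5263 -0.0634  0.1204] jaw 18.8 q [-0.22  0.01  1.8  -0.    1.33 -0.54]
MOVE [ 0.0015 -0.0006  0.0744] [ 0.05  0.03 -0.  ]
```

The pull needed is 56.3 mm (mark at fixture x = -96.5, pointer at -40.2). I lower onto the handle and grip.

Request:
{"api": "play_rows", "payload": {"moves": [[0.001, 0, 0.03, 0, 0, 0], [0.001, 0, 0.055, 0, 0, 0], [0.001, 0, 0.07, 0, 0, 0], [0.001, 0, 0.074, 0, 0, 0], [0.001, 0, 0.074, 0, 0, 0], [0.001, 0, 0.074, 0, 0, 0]]}}

```text
time: 14.03
ee_pos: [0.5279, -0.0625, 0.0482]
orientation: [1.826, 2.552, 0.002]
ft_force: [0.8, -0.9, 0.6]
width: 0.0931
```

Request:
{"api": "play_rows", "payload": {"moves": [[0, 0, 0, 0, 0, 0], [0, 0, 0, 0, 0, 0], [0, 0, 0, 0, 0, 0], [0, 0, 0, 0, 0, 0], [0, 0, 0, 0, 0, 0], [0, 0, 0, 0, 0, 0], [0, 0, 0, 0, 0, 0], [0, 0, 0, 0, 0, 0], [0, 0, 0, 0, 0, 0], [0, 0, 0, 0, 0, 0]], "gripper": 0, "squeeze": 50}}

```text
time: 14.87
ee_pos: [0.5278, -0.0624, 0.0481]
orientation: [1.826, 2.553, 0.002]
ft_force: [0.3, -0.1, 0.0]
width: 0.0309
```

Request:
{"api": "play_rows", "payload": {"moves": [[0, 0, 0, 0, 0, 0], [0, 0, 0, 0, 0, 0], [0, 0, 0, 0, 0, 0], [0, 0, 0, 0, 0, 0], [0, 0, 0, 0, 0, 0], [0, 0, 0, 0, 0, 0]]}}

```text
time: 15.37
ee_pos: [0.5257, -0.0631, 0.0479]
orientation: [-1.828, -2.555, 0.003]
ft_force: [-10.4, -4.6, 8.5]
width: 0.0125
```

```bash
python3 -c "
from h import *
go(.5254-.0563*.9466,-.0622-.0563*.3223,.046,18.8); print(bot.get_obs()['width'])"
```

```text
now 15.3667 [ 0.5257 -0.0631  0.0479] jaw 18.84 q [-0.22  0.1   1.85 -0.    1.2  -0.54]
MOVE [ 0.001  -0.0562  0.002 ] [-0.11  0.06  0.04]
0.012478640085226917
```

The opening of 12.5 mm with an upward push suggests the pads sit slightly high on the bar. I reopen, lower a few mm and grip again.

Request:
{"api": "play_rows", "payload": {"moves": [[0, 0, 0, 0, 0, 0], [0, 0, 0, 0, 0, 0], [0, 0, 0.003, 0, 0, 0], [0, 0, 0.005, 0, 0, 0], [0, 0, 0.005, 0, 0, 0]], "gripper": 0.3}}

```text
time: 15.78
ee_pos: [0.5253, -0.0629, 0.0422]
orientation: [-1.827, -2.554, 0.004]
ft_force: [-0.2, -0.2, -0.7]
width: 0.0277
```

Request:
{"api": "play_rows", "payload": {"moves": [[0, 0, 0, 0, 0, 0], [0, 0, 0, 0, 0, 0], [0, 0, 0, 0, 0, 0], [0, 0, 0, 0, 0, 0], [0, 0, 0, 0, 0, 0], [0, 0, 0, 0, 0, 0], [0, 0, 0, 0, 0, 0], [0, 0, 0, 0, 0, 0]], "gripper": 0, "squeeze": 50}}

```text
time: 16.45
ee_pos: [0.5253, -0.0629, 0.0421]
orientation: [-1.827, -2.554, 0.004]
ft_force: [1.7, 0.4, -2.7]
width: 0.0129
```

```bash
python3 -c "
from h import *
go(.5254-.0563*.9466,-.0622-.0563*.3223,.044,18.8); print(bot.get_obs()['width'])"
```

```text
now 16.45 [ 0.5253 -0.0629  0.0421] jaw 18.84 q [-0.21  0.1   1.85 -0.    1.19 -0.54]
MOVE [ 0.0007 -0.056  -0.0017] [-0.14  0.03  0.04]
0.012882089709474881
```

Request:
{"api": "play_rows", "payload": {"moves": [[0, -0.006, 0, 0, 0, 0], [0, -0.013, 0, 0, 0, 0], [0, -0.02, 0, 0, 0, 0], [0, -0.027, 0, 0, 0, 0], [0, -0.034, 0, 0, 0, 0], [0, -0.041, 0, 0, 0, 0], [0, -0.048, 0, 0, 0, 0], [0, -0.053, 0, 0, 0, 0], [0, -0.056, 0, 0, 0, 0], [0, -0.056, 0, 0, 0, 0]]}}

```text
time: 17.28
ee_pos: [0.4731, -0.0808, 0.0422]
orientation: [1.828, 2.554, -0.001]
ft_force: [9.7, 2.4, -10.8]
width: 0.0129
```

Request:
{"api": "play_rows", "payload": {"moves": [[0, 0, 0, 0, 0, 0], [0, 0, 0, 0, 0, 0]]}}

```text
time: 17.45
ee_pos: [0.4742, -0.0805, 0.0421]
orientation: [1.827, 2.552, 0.003]
ft_force: [9.6, 2.6, -9.8]
width: 0.0125
```

```bash
cat > chk.py <<'E'
from h import *
import sys
go(.5254-.0563*.9466,-.0622-.0563*.3223,.044,18.8); print(bot.get_obs()['width'],bot.get_obs()['ft_force'])
for n in ("wrist","top"):
    p,d,K,k,P=snap(n); 
    o=np.array([.5254,-.0622]); a=np.radians(18.8); X=np.array([np.cos(a),np.sin(a)]); Y=np.array([-X[1],X[0]]); o=o+.075*X
    xs=np.arange(-140,-20,.3); ys=np.arange(90,10,-.3)
    gx,gy=np.meshgrid(xs,ys); w=o+(gx[...,None]*X+gy[...,None]*Y)/1000
    c=(np.c_[w.reshape(-1,2),np.full(gx.size,.0205)]-P[:3,3])@P[:3,:3]
    uv=cv2.projectPoints(c,np.zeros(3),np.zeros(3),K,np.array([k,0,0,0,0.]))[0].reshape(*gx.shape,2).astype(np.float32)
    im=cv2.remap(p,uv[...,0],uv[...,1],cv2.INTER_LINEAR)
    g=cv2.cvtColor(im,cv2.COLOR_RGB2GRAY)
    for nm,y0,y1 in [("mark",56,80),("ptr",30,45)]:
        m=(gy>y0)&(gy<y1)&(g>(150 if n=="wrist" else 130))&(gx<-75)&(gx>-120); print(n,nm,m.sum(),gx[m].mean() if m.any() else 0,gx[m].min() if m.any() else 0,gx[m].max() if m.any() else 0)
    save(sys.argv[1]+n+".png",cv2.resize(im,None,fx=1.5,fy=1.5))
E
python3 chk.py a; python3 -c "
import cv2,numpy as np
cv2.imwrite('pics/a.png',np.vstack([cv2.imread('pics/awrist.png'),cv2.imread('pics/atop.png')])[:, :600])"
```

```text
now 17.45 [ 0.4742 -0.0805  0.0421] jaw 18.81 q [-0.28 -0.03  1.99  0.    1.18 -0.6 ]
MOVE [ 0.0008 -0.002  -0.0019] [0.2  0.08 0.01]
0.012485594691134484 [ 9.58462514  2.64907589 -9.84267238]
wrist mark 2591 -96.86472404476872 -103.0999999999986 -90.49999999999812
wrist ptr 5 -95.41999999999831 -95.59999999999832 -95.2999999999983
top mark 4751 -101.78204588507538 -119.89999999999924 -88.99999999999807
top ptr 6430 -97.69076205287554 -119.89999999999924 -75.19999999999754
```

View pics/a.png

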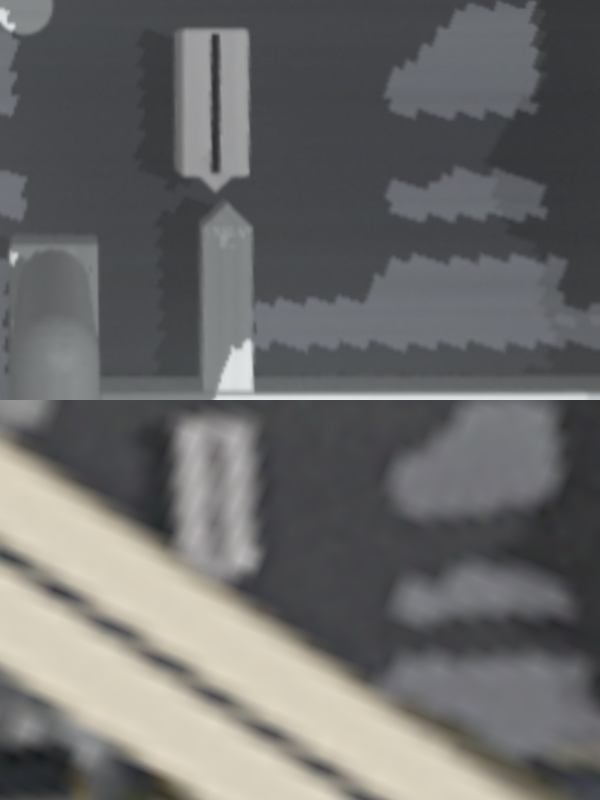

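The pointer tip is at px 227 and the mark tip at px 216 (0.2 mm/px), so the slide is about 2.2 mm short. Allowing for about 1 mm of give, I pull 3.3 mm more.

Request:
{"api": "play_rows", "payload": {"moves": [[0, -0.0015, 0, 0, 0, 0], [0, -0.0033, 0, 0, 0, 0], [0, -0.0033, 0, 0, 0, 0], [0, -0.0033, 0, 0, 0, 0], [0, -0.0033, 0, 0, 0, 0], [0, -0.0033, 0, 0, 0, 0], [0, -0.0033, 0, 0, 0, 0], [0, -0.0033, 0, 0, 0, 0], [0, -0.0033, 0, 0, 0, 0], [0, -0.0033, 0, 0, 0, 0]]}}

```text
time: 18.38
ee_pos: [0.4724, -0.0811, 0.0422]
orientation: [1.825, 2.55, 0.006]
ft_force: [10.1, 2.6, -10.8]
width: 0.0126
```

```bash
python3 chk.py b
python3 - <<'E'
from h import *
o=bot.get_obs(); print(o["time"],o["qvel"].round(4))
p,d,K,k,P=snap("top"); W=cloud(d,K,k,P)
for n,c in [("bush",(.6046,.0302)),("lug",(.6448,-.0871))]:
    m=(np.linalg.norm(W[...,:2]-c,axis=-1)<.03)&(W[...,2]>.06)&(W[...,2]<.1); q=W[m]
    if len(q): print(n,len(q),np.percentile(q[:,2],[50,95]),cv2.minAreaRect(q[:,:2].astype(np.float32)*1000))
E
```

```text
now 18.3833 [ 0.4724 -0.0811  0.0422] jaw 18.82 q [-0.28 -0.04  2.    0.    1.17 -0.61]
MOVE [ 0.0008 -0.     -0.0018] [0.37 0.11 0.02]
0.012561808518660135 [ 10.08572158   2.60500311 -10.8032324 ]
wrist mark 2574 -96.79452214452051 -103.0999999999986 -90.49999999999812
wrist ptr 21 -97.67142857142696 -98.29999999999842 -96.19999999999834
top mark 4106 -100.31298100340814 -119.89999999999924 -88.99999999999807
top ptr 6110 -98.8451554828135 -119.89999999999924 -75.19999999999754
18.4833 [ 0.001  -0.0035 -0.0007  0.0013 -0.0017  0.0003]
bush 183 [0.07392832 0.07633464] ((601.9244384765625, 29.39795684814453), (37.829505920410156, 38.36437225341797), 46.65987777709961)
lug 13 [0.07443277 0.07655289] ((648.381103515625, -103.0098648071289), (13.335007667541504, 7.3891072273254395), 5.279758930206299)
```

View pics/bwrist.png

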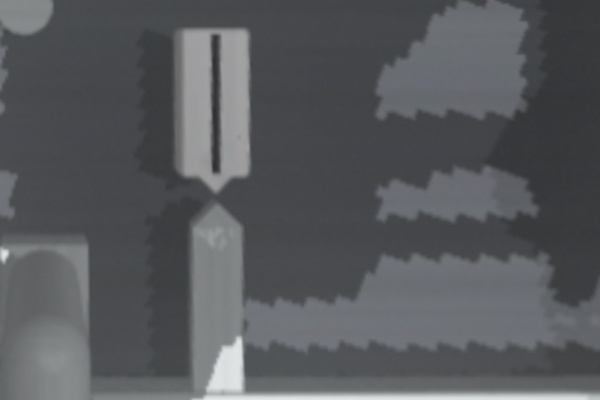

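The pointer tip (217,203) now lines up with the mark tip (216,192), and the slide is held and still. I hand in.

```bash
python3 -c "
from cell import bot
print(bot.finish_job()); o=bot.get_obs(); print(o['time'],o['ee_pos'],o['ft_force'],o['width'])"
```

```text
the job is handed in; nothing more can be done
None
the job is handed in; nothing more can be done
```

The bush and lug are seated and released, and the slide was pulled to the mark and still held there when I handed the job in at about 18.5 s. No verdict was reported.

- **Bush and lug:** After release, the wrist camera showed the bush top at 75 mm, centred within 1 mm. The lug top was at 79–80 mm, also centred within about 1 mm, and both were upright.
- **Final check on the parts:** A last top-view check gave 74–76 mm for the bush top, with its centre read 2.8 mm off (coarser view). The arm hid most of the lug then, so the lug was not confirmed again after the pull.
- **Slide:** The first pull stopped about 2 mm short, so I corrected it. The pointer tip then matched the mark tip to about 0.2 mm in the wrist view. The grip was set to 50 N, and the wrist force along the slide was about 10 N, which agrees with the spring. There was also about 10 N of downward load on the tool.
- **Handle grip:** The first grip sat slightly high on the bar, so I reopened, lowered about 6 mm and gripped again before pulling.
- **Bystanders:** I kept clear of the can, hammer and magnet, and the red and turquoise look-alikes. I did not measure their positions at the end.

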